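# Fit the crank to the food mill

### The job

Pull the food mill's crank up out of its snap-in storage stand and lower its shaft, without dropping it, through the hole in the bridge of the yellow food mill until the collar sits flat on the bridge. Leave the crank arm lying over the mill's long handle, let go, and do not disturb the spoon, the spare disc or the mug.

Things in the scene. Friction and masses are not known exactly. Their poses are not given: they have to be found in the camera images.
- crank: Loose yellow crank, 134 mm tall, upright in the stand. Origin at the tip of its steel shaft, z up along it. Shaft 14 mm diameter, tip chamfered, 10 mm groove at z 38-52 mm. Round collar 40 mm diameter, z 80-86 mm; above it the grip block, 26 (x) by 20 mm (y), z 86-134 mm. A flat arm 16 mm wide, z 88-96 mm, reaches 106 mm along the crank's -x and carries a mint knob, 22 mm diameter, z 96-130 mm
- crank_grip (a point): Centre of the crank's grip block, on the shaft axis 112 mm above the shaft tip; pinch the 20 mm faces (fingers closing along the crank's y), from above
- crank_collar (a point): Point on the shaft axis at the underside of the collar, 80 mm above the shaft tip
- crank_knob (a point): Top centre of the mint knob at the end of the crank arm, 98 mm along the crank's -x from the shaft axis
- mill: Fixed yellow food mill: open hopper 152 mm diameter, rim at 130 mm, on a steel catch bowl. Origin on the table under its centre. A bridge 24 mm wide crosses the rim along the mill's y; in its middle a white boss 44 x 44 mm, 25 mm thick, top at 150 mm. The long handle, 26 mm wide, top at 125 mm, runs along the mill's -x, 70 to 200 mm from the centre
- mill_hole (a point): Centre of the mouth of the vertical through hole in the boss, at its top face 150 mm above the table; hole diameter 17 mm, through 25 mm, slightly chamfered, free space below to about 51 mm above the table
- mill_handle_end (a point): Outer end of the mill's long handle, on its top face
- stand: Fixed mint storage stand, base 110 x 100 mm, top block 70 x 56 mm, top at 100 mm. The crank's collar rests on the top, the shaft hangs in a 17 mm vertical hole and two sprung jaws below snap into its groove: a straight upward pull of roughly 8 N frees it. Origin on the table under the hole
- stand_top (a point): Centre of the hole's mouth at the top of the stand, 100 mm above the table
- spoon: Bamboo spoon lying on the table, 200 mm long along its x, about 40 mm wide; leave alone
- disc: Spare aluminium grating disc, 104 mm diameter, 6 mm thick with a yellow button, lying on the table; leave alone
- mug: White mug, 76 mm diameter, 85 mm tall, handle to its own +y; leave alone
There are look-alikes about, which are no part of the job. Leave any red look-alike of the stand alone.

How it is judged:
By the outcome, as a careful person would: the job done as asked, in the order asked, and still so for the second after the job is handed in, with the robot touching nothing.
It also fails if it takes over 48 s, if anything falls off the work surface, if the arm or the gripper's body presses on something with over 40 N, if the wrist force passes 120 N, or if a joint passes its speed limit or range.

### The arm

A 6-joint arm with a two-finger parallel gripper is mounted at the origin on the work surface. World frame = base frame: x ahead of the robot, y to its left, z up, the work surface at z = 0. Lengths are in m, angles in rad, forces in N, time in s.
With the tool pointing down it reaches from about 0.35 to 0.725 m from the base axis. Payload 4.3 kg.
Tool frame: the origin (TCP) lies between the finger pads; the fingertips stand 14 mm ahead of it and the grasp point (between the pads) lies 5 mm behind it (r.tip_extent is the distance from the TCP to the fingertips, in m); x points along the fingers, y is the direction in which the jaws open and shut, and the axes are right-handed (so a half turn about x gives the same grasp; the last joint's range is limited). The gripper opens to 85 mm and grips with 20 to 120 N. Pads are 22 mm wide; open, the fingers measure 114 mm over their backs; the gripper's body (76 mm by 85 mm) begins 54 mm behind the grasp point. The pads swing forward as they close: fully open they stand 13 mm farther back than shut.
Start: joints at [1.031, 0.377, 0.081, 1.274, 0, 1.46], TCP at [0.24, 0.523, 0.206] pointing down, gripper open.
Joint ranges: [-2.72, 2.72], [-0.84, 1.66], [-1.02, 1.22], [-1.77, 2.12], [-1.37, 1.28], [-3.14, 3.14]. Speed limits (rad/s): [2.57, 2.57, 3.14, 3.14, 3.14, 3.14].

### API

Orientations are given as [roll, pitch, yaw] about the fixed x, y, z axes, in that order (R = Rz(yaw) Ry(pitch) Rx(roll)).
In Python, from cell import r gives the robot as it stands. The module is installed in compiled form; this text tells all that it offers.
- The arm moves only by the tool servo_tool, never from a script. Its argument "series" is a list of rows, each a list of 3 entries, a list of its own where there are three numbers: the shift along the tool's x, y, z scaled (see below), then the turn, a rotation vector about the tool's x, y, z scaled (see below), then the opening, from 0 (shut) to 1 (fully open). In form: [[[dx, dy, dz], [wx, wy, wz], gripper], ...]. A call has 1 to 5 rows; each row is the pose to reach, as a shift and turn from the pose measured when the call began, along the tool's axes at that moment; what a row does not reach only later rows make up. The controller multiplies each number of a shift by 500 mm and each number of a turn by 60 degrees. A row lasts 1/10 s, in which the tool goes at most 50 mm and 8.59 degrees, less where a joint would pass 70% of its speed; a pose out of reach is approached as far as the arm can. A call with a number of a shift or a turn outside -1 to 1 is refused whole. A call with a gripper value outside its range is refused whole. The fingers move at their own pace and stop on an object; "grip_force" is the grip in N (left out, the last holds). Time passes only in rows, so rows that repeat a pose let the fingers close. It gives the time, the measured TCP pose, the force and the opening at its end, in the units of the state.
- r.observe(): the state, without advancing time (a new reading comes with each control period).
- r.grab_frame(name): name is "scene" or "top"; returns the picture (480x640x3 uint8, red, green, blue); there is no depth.
- r.get_calibration(name): a dict with "K" (3x3 intrinsics, pixels), "k1" (the pictures are not rectified: a ray, as slopes to the right and down, at radius r is drawn at 1 + k1 r^2 times it, then the intrinsics apply), "R" (3x3) and "t" (3): a world point X has camera coordinates R X + t. Camera axes: x right, y down, z forward; pixel columns grow to the right and rows downward; lengths in m; the calibration is good to about 2 mm. A picture is of the moment at which its call begins. get_calibration takes no time and is no camera call.
- r.job_done(): hands the job in, once; it reports no verdict.
The state is a dict: "t": time; "q": joint angles; "qd": joint speeds; "tau": joint torques, N m; "position": TCP position; "eef_rot": TCP orientation; "contact_force": force on the tool from outside, world axes, zero at the start; "moment": the same for the moment, N m; "gripper_width": finger opening in m.
Only numpy, scipy, OpenCV 4.12 (cv2) and the standard library are available. Lean on these libraries where they do the work, as an engineer would, in place of code of your own. Each camera call takes 0.05 s, during which the arm holds its last target. There are 200 camera calls.

## Working session

There is one attempt and no reset: what is moved stays moved. The work goes in short steps, Python scripts to look and compute and a tool call to move; the robot and the scene stay as the last step left them, time stands still between calls to the robot, and variables do not carry over. Pictures are saved under pics/ and viewed, about 8 in all and at most 12, crops included, and the job is handed in when it is done.

Besides the shell and the picture viewer there is one more tool, called after "Emit:" as name(argument=value, ...), one argument or row to a line, values as JSON. servo_tool: Moves the arm, as the interface text tells. Its arguments: {"type":"object","properties":{"series":{"type":"array","items":{"type":"array"}},"grip_force":{"type":"number"}},"required":["series"]}

```bash
mkdir -p pics; cat > h.py <<'E'
import numpy as np, cv2
from cell import r
def shot(n,f):
    im=r.grab_frame(n); cv2.imwrite('pics/'+f,im[:,:,::-1].copy()); return im
def ray(n,u,v):
    c=r.get_calibration(n); K=np.array(c['K']);R=np.array(c['R']);t=np.array(c['t'])
    d=np.array([(u-K[0,2])/K[0,0],(v-K[1,2])/K[1,1]]); s=d.copy()
    for _ in range(20): s=d/(1+c['k1']*(s@s))
    return -R.T@t, R.T@np.array([s[0],s[1],1])
def at(n,u,v,z):
    o,d=ray(n,u,v); return o+d*(z-o[2])/d[2]
def px(n,X):
    c=r.get_calibration(n); p=np.array(c['R'])@np.array(X)+np.array(c['t']); s=p[:2]/p[2]; s=s*(1+c['k1']*(s@s)); K=np.array(c['K'])
    return K[0,0]*s[0]+K[0,2],K[1,1]*s[1]+K[1,2]
E
python3 - <<'E'
from h import *
shot('scene','s1.png');shot('top','t1.png')
for n in('scene','top'):
    c=r.get_calibration(n);print(c,ray(n,320,240))
print(r.observe())
E
```

```text
{'K': array([[512.99847144,   0.        , 312.3503251 ],
       [  0.        , 512.99847144, 242.72953252],
       [  0.        ,   0.        ,   1.        ]]), 'k1': -0.01692004964425475, 'R': array([[-0.82477209,  0.56535263, -0.01128771],
       [ 0.35741068,  0.50573677, -0.78516745],
       [-0.43818787, -0.65161854, -0.61918064]]), 't': array([ 0.36173955, -0.08801134,  1.6885287 ])} (array([1.06970167, 0.94027678, 0.98048386]), array([-0.45238837, -0.64587905, -0.61517127]))
{'K': array([[592.86904823,   0.        , 323.45309919],
       [  0.        , 592.86904823, 234.03914383],
       [  0.        ,   0.        ,   1.        ]]), 'k1': -0.08600948851422997, 'R': array([[-1.78276713e-02, -9.99836134e-01, -3.14298223e-03],
       [-9.87763630e-01,  1.80993535e-02, -1.54904563e-01],
       [ 1.54936066e-01,  3.42935902e-04, -9.87924439e-01]]), 't': array([0.00843937, 0.49272645, 1.63831666])} (array([ 2.33013384e-01, -1.04188320e-03,  1.69488517e+00]), array([ 0.14510856,  0.00634841, -0.9894636 ]))
{'t': 0.1, 'q': array([1.03068625e+00, 3.77958697e-01, 7.97926868e-02, 1.27436205e+00,
       1.67525232e-05, 1.46051761e+00]), 'qd': array([-0.00145944, -0.00167423,  0.0040999 , -0.00166471, -0.0002507 ,
       -0.00077182]), 'tau': array([-1.56451360e-04, -4.64695323e+01,  2.70582569e+01,  1.20305456e-02,
       -1.53879164e-04, -1.11045193e-05]), 'position': array([0.23928118, 0.52218934, 0.20498504]), 'eef_rot': array([-1.6907486 ,  1.56906452, -2.12057998]), 'contact_force': array([ 0.36370296, -0.29049119, -0.91563354]), 'moment': array([ 0.0078167 , -0.03719119,  0.07558073]), 'gripper_width': 0.08533100590354831}
```

View pics/s1.png

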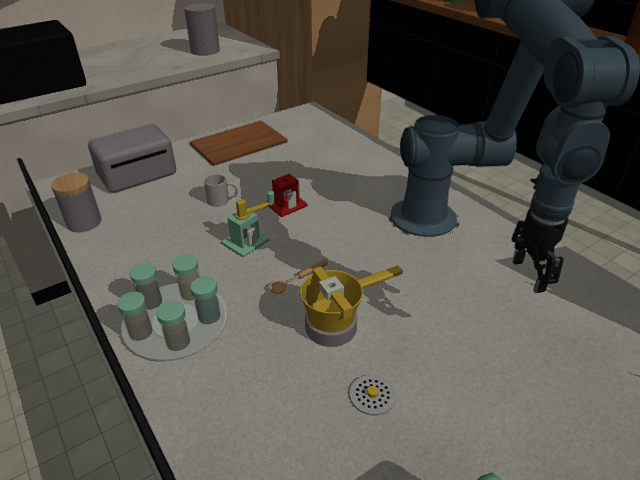

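View pics/t1.png

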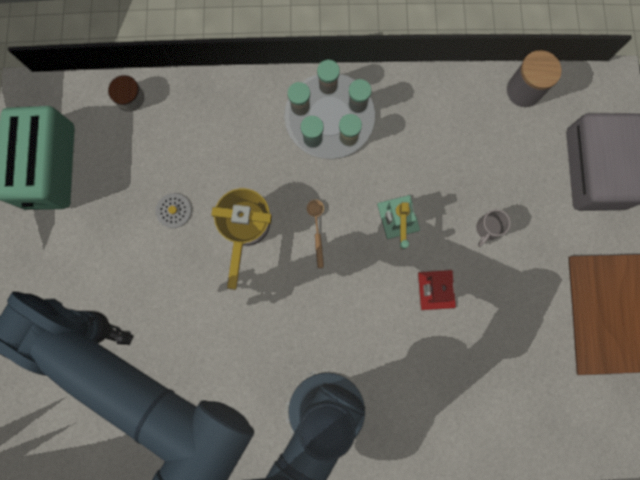

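The mint stand with the crank is at scene (243,225) and top (403,215). The red look-alike, empty, is at top (437,290) and gets left alone. The mill is at top (242,215), with its handle running to (234,288). I'll confirm this in an enlarged composite.

```bash
python3 - <<'E'
from h import *
s=cv2.imread('pics/s1.png');t=cv2.imread('pics/t1.png')
def c(im,x,y,w=80,h=60,k=5): return cv2.resize(im[y:y+h,x:x+w],None,fx=k,fy=k,interpolation=cv2.INTER_CUBIC)
A=np.vstack([np.hstack([c(t,365,190),c(s,210,190)]),np.hstack([c(t,200,180,100,75,4)[:300,:400],c(s,290,257,80,60)])])
cv2.imwrite('pics/c1.png',A)
E
```

```text
(no output)
```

View pics/c1.png

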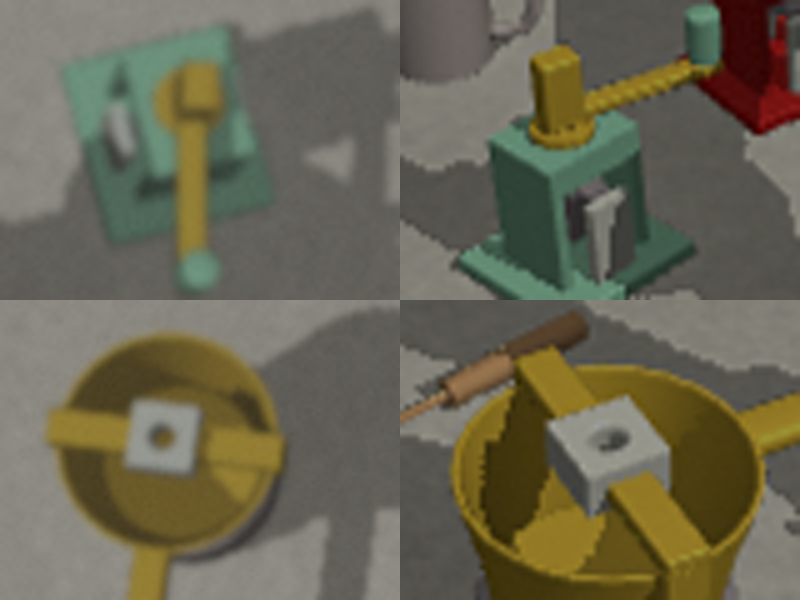

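```bash
python3 - <<'E'
from h import *
def tri(a,b):
    o1,d1=ray('top',*a);o2,d2=ray('scene',*b);d1/=np.linalg.norm(d1);d2/=np.linalg.norm(d2)
    k=np.linalg.lstsq(np.c_[d1,-d2],o2-o1,rcond=None)[0];p,q=o1+k[0]*d1,o2+k[1]*d2
    return (p+q)/2,np.linalg.norm(p-q)
for n,a,b,z in [('block',(405,206),(240.8,201.2),.154),('knob',(404.4,243.4),(270.4,192.6),.15),('hole',(240.3,213.8),(332.3,284.3),.15),('hend',(233.5,287),(400,268),.125)]:
    print(n,at('top',*a,z).round(4),at('scene',*b,z).round(4),tri(a,b))
E
```

```text
block [ 0.546  -0.2183  0.154 ] [ 0.5445 -0.2106  0.154 ] (array([ 0.54434617, -0.21714196,  0.15098443]), np.float64(0.005353496343594034))
knob [ 0.4464 -0.2133  0.15  ] [ 0.4476 -0.2058  0.15  ] (array([ 0.44561561, -0.21282153,  0.14592675]), np.float64(0.0033487085173233354))
hole [0.5338 0.2195 0.15  ] [0.5333 0.2248 0.15  ] (array([0.53287126, 0.22108275, 0.1472017 ]), np.float64(0.0037608078302850236))
hend [0.3415 0.2405 0.125 ] [0.3416 0.253  0.125 ] (array([0.33888489, 0.24460275, 0.11794764]), np.float64(0.008572594144515805))
```

```bash
cat >> h.py <<'E'
from scipy.spatial.transform import Rotation as Ro
def goal(p,yaw,sgn=1):
    o=r.observe(); R0=Ro.from_euler('xyz',o['eef_rot']).as_matrix()
    y=sgn*np.array([-np.sin(yaw),np.cos(yaw),0]);x=np.array([0,0,-1.]);R1=np.c_[x,y,np.cross(x,y)]
    s=R0.T@(np.array(p)-o['position'])/.5
    w=np.degrees(Ro.from_matrix(R0.T@R1).as_rotvec())/60
    print('t',round(o['t'],2),'pos',o['position'].round(4),'F',np.round(o['contact_force'],1),'M',np.round(o['moment'],2),'w',round(o['gripper_width'],4),'q6',o['q'][5].round(2)); print('shift',s.round(4),'turn',w.round(4))
E
python3 - <<'E'
from h import *
o=r.observe();print(Ro.from_euler('xyz',o['eef_rot']).as_matrix().round(3))
for s in(1,-1): goal([.5455,-.2155,.27],-.05,s)
E
```

```text
[[-0.001  0.417  0.909]
 [-0.001  0.909 -0.417]
 [-1.    -0.002 -0.   ]]
t 0.1 pos [0.2393 0.5222 0.205 ] F [ 0.4 -0.3 -0.9] M [ 0.01 -0.04  0.08] w 0.0853 q6 1.46
shift [-0.1284 -1.0862  1.1715] turn [-0.3627 -0.0005  0.0016]
t 0.1 pos [0.2393 0.5222 0.205 ] F [ 0.4 -0.3 -0.9] M [ 0.01 -0.04  0.08] w 0.0853 q6 1.46
shift [-0.1284 -1.0862  1.1715] turn [2.6373e+00 2.2000e-03 7.0000e-04]
```

Emit:
servo_tool(
  series=[
    [[-0.1, -0.05, 0.05], [-0.1, 0, 0], 1],
    [[-0.128, -0.12, 0.13], [-0.2, 0, 0], 1],
    [[-0.128, -0.19, 0.2], [-0.36, 0, 0], 1],
    [[-0.128, -0.26, 0.28], [-0.36, 0, 0], 1],
    [[-0.128, -0.33, 0.355], [-0.36, 0, 0], 1],
  ],
)

```text
t: 0.6
position: [0.3245, 0.3153, 0.2691]
eef_rot: [-1.849, 1.569, -1.9]
contact_force: [0.4, -1.1, 0.4]
gripper_width: 0.0854
```

```bash
python3 - <<'E'
from h import *
goal([.5455,-.2155,.27],-.05)
E
```

```text
t 0.6 pos [0.3245 0.3153 0.2691] F [ 0.4 -1.1  0.4] M [ 0.03 -0.11  0.06] w 0.0854 q6 0.68
shift [-4.0000e-04 -1.0375e+00  4.9590e-01] turn [-0.0013 -0.0004  0.0015]
```

Emit:
servo_tool(
  series=[
    [[0, -0.09, 0.043], [0, 0, 0], 1],
    [[0, -0.18, 0.086], [0, 0, 0], 1],
    [[0, -0.27, 0.129], [0, 0, 0], 1],
    [[0, -0.36, 0.172], [0, 0, 0], 1],
    [[0, -0.45, 0.215], [0, 0, 0], 1],
  ],
)

```text
t: 1.1
position: [0.42, 0.084, 0.2693]
eef_rot: [-1.99, 1.569, -2.041]
contact_force: [0.5, -0.2, -0.4]
gripper_width: 0.0855
```

```bash
python3 - <<'E'
from h import *
goal([.5455,-.2155,.27],-.05)
E
```

```text
t 1.1 pos [0.42   0.084  0.2693] F [ 0.5 -0.2 -0.4] M [ 0.02 -0.05 -0.01] w 0.0855 q6 0.1
shift [-0.0008 -0.5853  0.2815] turn [-0.0013 -0.0006  0.0014]
```

Emit:
servo_tool(
  series=[
    [[0, -0.09, 0.043], [0, 0, 0], 1],
    [[0, -0.18, 0.086], [0, 0, 0], 1],
    [[0, -0.27, 0.129], [0, 0, 0], 1],
    [[0, -0.36, 0.172], [0, 0, 0], 1],
    [[0, -0.45, 0.215], [0, 0, 0], 1],
  ],
)

```text
t: 1.6
position: [0.5155, -0.1471, 0.2691]
eef_rot: [-2.466, 1.569, -2.518]
contact_force: [0.5, 1.2, 0.5]
gripper_width: 0.085
```

```bash
python3 - <<'E'
from h import *
goal([.5455,-.2155,.22],-.05)
E
```

```text
t 1.6 pos [ 0.5155 -0.1471  0.2691] F [0.5 1.2 0.5] M [ 0.06  0.   -0.01] w 0.085 q6 -0.34
shift [ 0.0982 -0.1334  0.0672] turn [-0.0017 -0.0011  0.0009]
```

Emit:
servo_tool(
  series=[
    [[0.03, -0.09, 0.043], [0, 0, 0], 1],
    [[0.098, -0.133, 0.067], [0, 0, 0], 1],
    [[0.098, -0.133, 0.067], [0, 0, 0], 1],
    [[0.098, -0.133, 0.067], [0, 0, 0], 1],
    [[0.098, -0.133, 0.067], [0, 0, 0], 1],
  ],
)

```text
t: 2.1
position: [0.5454, -0.2145, 0.221]
eef_rot: [-2.228, 1.57, -2.279]
contact_force: [0.3, -0.2, 1.3]
gripper_width: 0.0853
```

```bash
python3 - <<'E'
from h import *
shot('scene','s2.png');shot('top','t2.png');goal([.5455,-.2155,.127],-.05)
s=cv2.imread('pics/s2.png');t=cv2.imread('pics/t2.png')
def c(im,x,y,w=80,h=120,k=5): return cv2.resize(im[y:y+h,x:x+w],None,fx=k,fy=k,interpolation=cv2.INTER_CUBIC)
cv2.imwrite('pics/c2.png',np.hstack([c(t,365,150),c(s,205,130)]))
p=r.observe()['position']; print(px('top',p),px('scene',p+[0,0,-.0]))
for d in(.04,-.04): print(px('scene',p+[0,d,0]))
E
```

```text
t 2.2 pos [ 0.5458 -0.2144  0.2218] F [ 0.2  0.2 -0.2] M [-0.02  0.    0.  ] w 0.0855 q6 -0.43
shift [ 0.1896 -0.0018 -0.0008] turn [-0.0003  0.0009  0.0017]
(np.float64(407.0373375937456), np.float64(200.72060559378053)) (np.float64(237.41279332879157), np.float64(180.75111065934317))
(np.float64(244.16746460679826), np.float64(186.8865227269654))
(np.float64(230.89861516870405), np.float64(174.83408144897828))
```

View pics/c2.png

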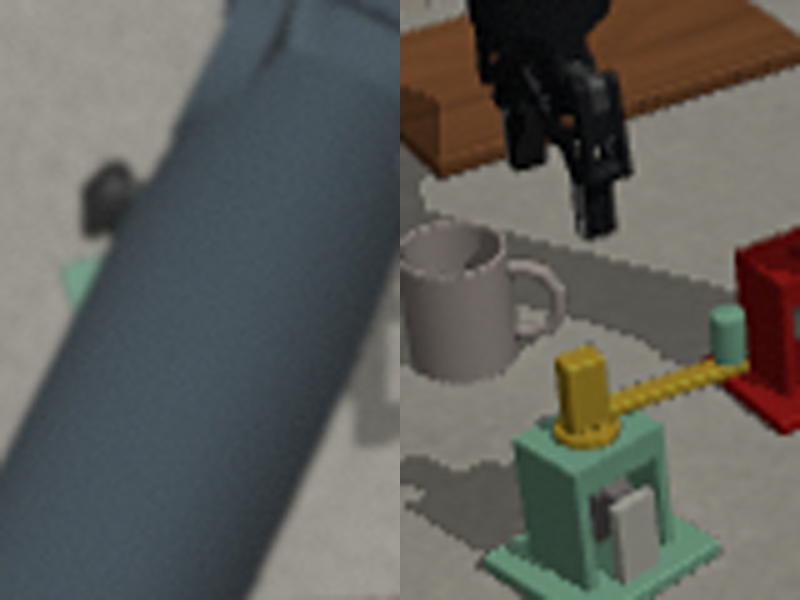

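```bash
python3 - <<'E'
from h import *
p=np.array([.2393,.5222,.205]);y=np.array([.417,.909,0])
for n in('scene','top'):
  for z in(0,.025):
    print(n,z,[np.round(px(n,p+d*y+[0,0,z]),1) for d in(.045,-.045)])
s=cv2.imread('pics/s1.png');t=cv2.imread('pics/t1.png')
def c(im,x,y,w=80,h=60,k=5): return cv2.resize(im[y:y+h,x:x+w],None,fx=k,fy=k,interpolation=cv2.INTER_CUBIC)
cv2.imwrite('pics/c3.png',np.clip(1.6*np.hstack([c(t,70,300),c(s,495,245)]),0,255))
E
```

```text
scene 0 [array([532.1, 303.3]), array([512.2, 275.3])]
scene 0.025 [array([535.2, 294.7]), array([514.8, 266.9])]
top 0 [array([101.8, 319.7]), array([133.2, 334.4])]
top 0.025 [array([ 98.1, 319.5]), array([130. , 334.5])][ WARN:0@0.546] global loadsave.cpp:1063 imwrite_ Unsupported depth image for selected encoder is fallbacked to CV_8U.
```

View pics/c3.png

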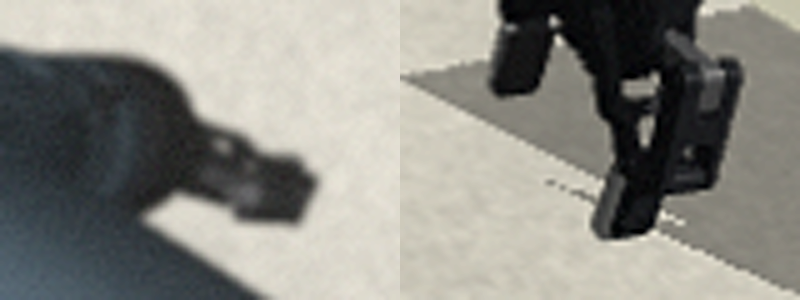

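Emit:
servo_tool(
  series=[
    [[0.06, -0.002, 0], [0, 0, 0], 1],
    [[0.12, -0.002, 0], [0, 0, 0], 1],
    [[0.12, -0.002, 0], [0, 0, 0], 0.6],
    [[0.12, -0.002, 0], [0, 0, 0], 0.6],
    [[0.12, -0.002, 0], [0, 0, 0], 0.6],
  ],
)

```text
t: 2.7
position: [0.5471, -0.2158, 0.1642]
eef_rot: [-0.664, 1.566, -0.714]
contact_force: [0.2, -0.4, 0.3]
gripper_width: 0.0513
```

```bash
python3 - <<'E'
from h import *
shot('scene','s3.png');goal([.5455,-.2155,.127],-.05);print(r.tip_extent)
s=cv2.imread('pics/s3.png')
cv2.imwrite('pics/c4.png',cv2.resize(s[150:240,190:290],None,fx=6,fy=6,interpolation=cv2.INTER_CUBIC))
p=r.observe()['position']; print(px('scene',p))
E
```

```text
t 2.75 pos [ 0.5472 -0.216   0.1642] F [0.1 1.  0.7] M [ 0.01  0.03 -0.03] w 0.051 q6 -0.43
shift [ 0.0743  0.0011 -0.0038] turn [0.0001 0.0043 0.0033]
0.014
(np.float64(238.75109975195255), np.float64(197.73855777511886))
```

View pics/c4.png

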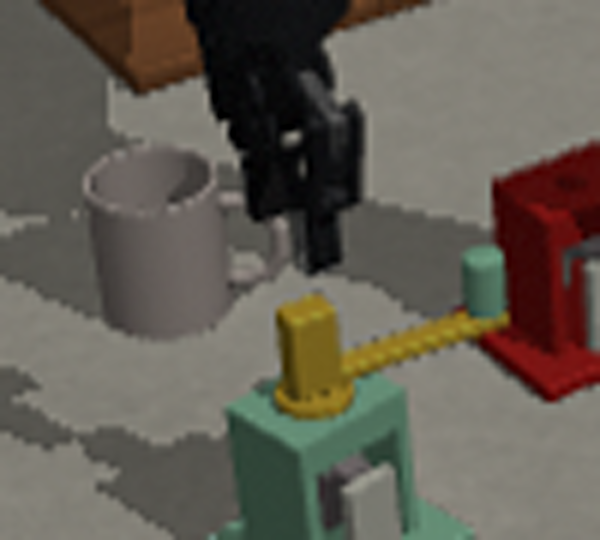

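Emit:
servo_tool(
  series=[
    [[0.04, 0.005, -0.007], [0, 0.002, 0.003], 0.6],
    [[0.074, 0.005, -0.007], [0, 0.004, 0.003], 0.6],
    [[0.074, 0.005, -0.007], [0, 0.004, 0.003], 0.6],
    [[0.074, 0.005, -0.007], [0, 0.004, 0.003], 0.6],
  ],
)

```text
t: 3.15
position: [0.5445, -0.2137, 0.1283]
eef_rot: [-0.498, 1.569, -0.548]
contact_force: [0.7, 0.2, -0.2]
gripper_width: 0.0509
```

```bash
python3 - <<'E'
from h import *
shot('scene','s4.png');goal([.544,-.213,.127],-.05)
s=cv2.imread('pics/s4.png')
cv2.imwrite('pics/c5.png',cv2.resize(s[170:240,200:290],None,fx=8,fy=8,interpolation=cv2.INTER_CUBIC))
p=r.observe()['position']; print(px('scene',p))
E
```

```text
t 3.2 pos [ 0.5449 -0.2139  0.1287] F [-0.8  0.4 -0.8] M [-0.01  0.01  0.04] w 0.0517 q6 -0.43
shift [ 0.0034  0.0017 -0.002 ] turn [0.0001 0.0023 0.0011]
(np.float64(240.978086753681), np.float64(207.9144668048538))
```

View pics/c5.png

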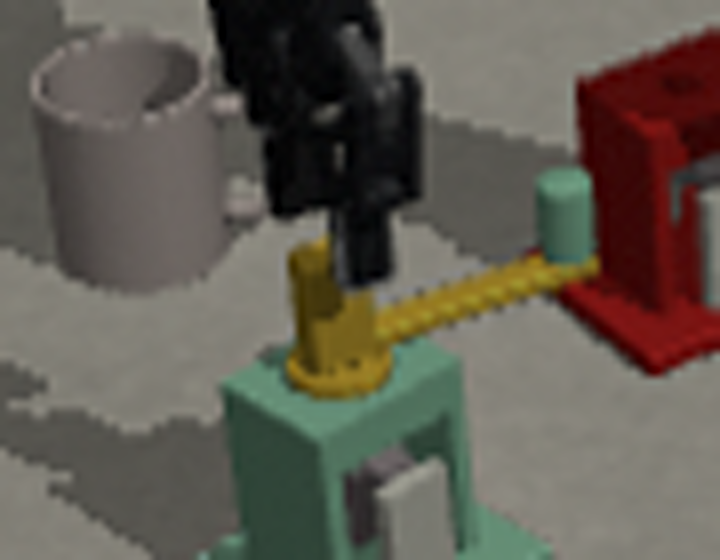

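Emit:
servo_tool(
  series=[
    [[0.003, 0, 0], [0, 0, 0], 0.4],
    [[0.003, 0, 0], [0, 0, 0], 0.2],
    [[0.003, 0, 0], [0, 0, 0], 0.1],
    [[0.003, 0, 0], [0, 0, 0], 0.1],
    [[0.003, 0, 0], [0, 0, 0], 0.1],
  ],
  grip_force=20,
)

```text
t: 3.7
position: [0.5468, -0.2169, 0.1301]
eef_rot: [-0.802, 1.561, -0.853]
contact_force: [-1.1, -4.4, 6.6]
gripper_width: 0.0085
```

```bash
python3 - <<'E'
from h import *
shot('scene','s5.png');goal([.544,-.213,.127],-.05)
s=cv2.imread('pics/s5.png')
cv2.imwrite('pics/c6.png',cv2.resize(np.clip(s[170:240,200:290]*1.6,0,255).astype('u1'),None,fx=8,fy=8,interpolation=cv2.INTER_CUBIC))
E
```

```text
t 3.75 pos [ 0.5468 -0.2169  0.1301] F [-0.7 -3.9  6.5] M [-0.91  0.23  0.01] w 0.0085 q6 -0.43
shift [ 0.006   0.0075 -0.0061] turn [-0.0009  0.0067  0.007 ]
```

View pics/c6.png

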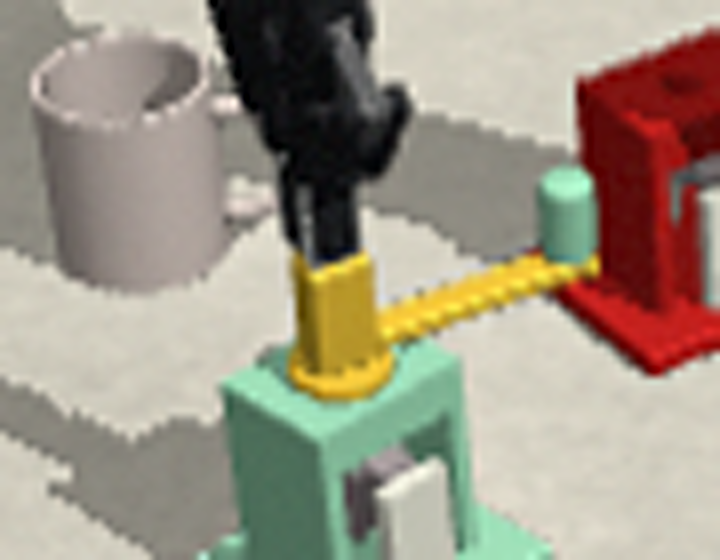

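The gripper closed to 8.5 mm on top of the block, with 6.5 N upward. So the fingertips really are about 30–38 mm higher than the reported pose implies, as the pictures suggested. I'll back up, open, recentre and go down in stages while watching the force.

Emit:
servo_tool(
  series=[
    [[-0.03, 0.005, 0], [0, 0, 0], 0.1],
    [[-0.04, 0.012, 0], [0, 0.006, 0.006], 0.5],
    [[-0.04, 0.012, 0], [0, 0.006, 0.006], 0.5],
    [[-0.04, 0.012, 0], [0, 0.006, 0.006], 0.5],
    [[-0.04, 0.012, 0], [0, 0.006, 0.006], 0.5],
  ],
)

```text
t: 4.25
position: [0.5465, -0.2105, 0.1492]
eef_rot: [-2.51, 1.57, -2.561]
contact_force: [0.2, 0.3, -0.7]
gripper_width: 0.0429
```

```bash
python3 - <<'E'
from h import *
goal([.546,-.211,.118],-.05)
E
```

```text
t 4.25 pos [ 0.5465 -0.2105  0.1492] F [ 0.2  0.3 -0.7] M [-0.04  0.   -0.02] w 0.0429 q6 -0.42
shift [ 0.0624 -0.0011 -0.001 ] turn [-0.0008 -0.0005  0.0004]
```

Emit:
servo_tool(
  series=[
    [[0.02, -0.001, 0], [0, 0, 0], 0.5],
    [[0.04, -0.001, 0], [0, 0, 0], 0.5],
    [[0.05, -0.001, 0], [0, 0, 0], 0.5],
    [[0.062, -0.001, 0], [0, 0, 0], 0.5],
  ],
)

```text
t: 4.65
position: [0.5459, -0.2107, 0.117]
eef_rot: [3.014, 1.569, 2.963]
contact_force: [-0.3, -0.2, 0.6]
gripper_width: 0.0427
```

Emit:
servo_tool(
  series=[
    [[0.006, 0, 0], [0, 0, 0], 0.5],
    [[0.012, 0, 0], [0, 0, 0], 0.5],
    [[0.018, 0, 0], [0, 0, 0], 0.5],
  ],
)

```text
t: 4.95
position: [0.546, -0.2108, 0.1079]
eef_rot: [3.075, 1.569, 3.024]
contact_force: [-0.3, -0.4, 0.2]
gripper_width: 0.0428
```

```bash
python3 - <<'E'
from h import *
goal([.546,-.211,.095],-.05)
E
```

```text
t 4.95 pos [ 0.546  -0.2108  0.1079] F [-0.3 -0.4  0.2] M [-0.06 -0.02 -0.03] w 0.0428 q6 -0.43
shift [ 0.0258 -0.0005  0.    ] turn [-0.0008 -0.0016 -0.0001]
```

Emit:
servo_tool(
  series=[
    [[0.006, 0, 0], [0, 0, 0], 0.5],
    [[0.012, 0, 0], [0, 0, 0], 0.5],
    [[0.012, 0, 0], [0, 0, 0], 0.5],
  ],
)

```text
t: 5.25
position: [0.5458, -0.2107, 0.1015]
eef_rot: [3.009, 1.569, 2.958]
contact_force: [-0.2, 0.6, 0.7]
gripper_width: 0.0425
```

Emit:
servo_tool(
  series=[
    [[0.006, 0, 0], [0, 0, 0], 0.5],
    [[0.012, 0, 0], [0, 0, 0], 0.5],
    [[0.014, 0, 0], [0, 0, 0], 0.5],
  ],
)

```text
t: 5.55
position: [0.5455, -0.2105, 0.094]
eef_rot: [2.929, 1.568, 2.878]
contact_force: [0.2, -1.2, -0.1]
gripper_width: 0.0426
```

```bash
python3 - <<'E'
from h import *
shot('scene','s6.png');goal([.546,-.211,.09],-.05)
s=cv2.imread('pics/s6.png')
cv2.imwrite('pics/c7.png',cv2.resize(np.clip(s[170:240,200:290]*1.6,0,255).astype('u1'),None,fx=8,fy=8,interpolation=cv2.INTER_CUBIC))
E
```

```text
t 5.6 pos [ 0.5455 -0.2105  0.094 ] F [0.3 0.6 0.7] M [ 0.01 -0.01  0.  ] w 0.0425 q6 -0.43
shift [ 0.008  -0.001   0.0012] turn [-0.0008 -0.0027 -0.0006]
```

View pics/c7.png

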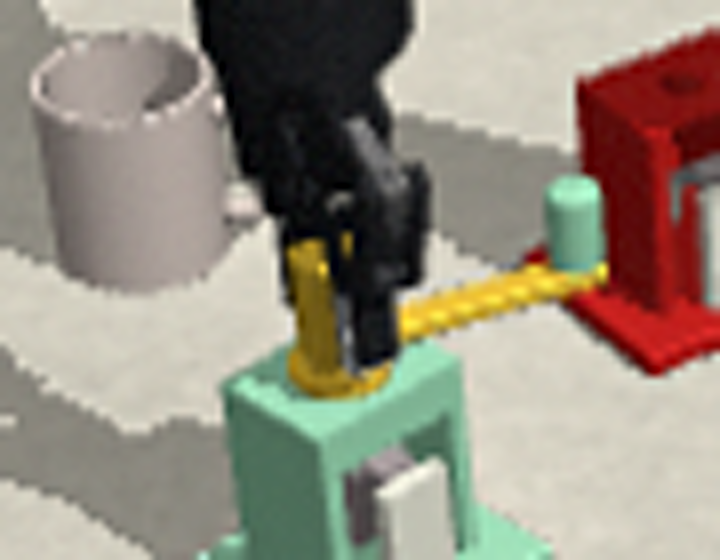

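Now the fingers straddle the block: the +y fingertip at crop (370,365) is just above the collar. Gripping.

Emit:
servo_tool(
  series=[
    [[0.002, 0, 0], [0.02, 0, 0], 0.3],
    [[0.002, 0, 0], [0.02, 0, 0], 0.1],
    [[0.002, 0, 0], [0.02, 0, 0], 0.1],
    [[0.002, 0, 0], [0.02, 0, 0], 0.1],
    [[0.002, 0, 0], [0.02, 0, 0], 0.1],
  ],
  grip_force=70,
)

```text
t: 6.1
position: [0.5458, -0.2156, 0.0943]
eef_rot: [-1.757, 1.561, -1.832]
contact_force: [-2.2, -10.0, 2.1]
gripper_width: 0.0191
```

```bash
python3 - <<'E'
from h import *
goal([.546,-.211,.09],-.05)
E
```

```text
t 6.1 pos [ 0.5458 -0.2156  0.0943] F [ -2.2 -10.    2.1] M [-2.39  0.46 -0.01] w 0.0191 q6 -0.4
shift [ 0.0085  0.0093 -0.0002] turn [-0.0238 -0.0018  0.0091]
```

Emit:
servo_tool(
  series=[
    [[0, -0.004, 0], [0, -0.002, 0.009], 0.1],
    [[0, -0.004, 0], [0, -0.002, 0.009], 0.1],
    [[0, -0.004, 0], [0, -0.002, 0.009], 0.1],
  ],
)

```text
t: 6.4
position: [0.5453, -0.2174, 0.094]
eef_rot: [2.41, 1.57, 2.335]
contact_force: [-0.0, -0.7, -0.5]
gripper_width: 0.0193
```

```bash
python3 - <<'E'
from h import *
goal([.546,-.216,.09],-.075)
E
```

```text
t 6.4 pos [ 0.5453 -0.2174  0.094 ] F [-0.  -0.7 -0.5] M [-0.08  0.06 -0.03] w 0.0193 q6 -0.41
shift [0.008  0.0029 0.0012] turn [-0.0003 -0.0004 -0.0004]
```

Emit:
servo_tool(
  series=[
    [[-0.01, 0, 0], [0, 0, 0], 0.1],
    [[-0.02, 0, 0], [0, 0, 0], 0.1],
    [[-0.03, 0, 0], [0, 0, 0], 0.1],
    [[-0.045, 0, 0], [0, 0, 0], 0.1],
    [[-0.06, 0, 0], [0, 0, 0], 0.1],
  ],
)

```text
t: 6.9
position: [0.5447, -0.2169, 0.1241]
eef_rot: [2.556, 1.569, 2.48]
contact_force: [-0.6, 0.7, -8.9]
gripper_width: 0.019
```

```bash
python3 - <<'E'
from h import *
goal([.546,-.2175,.254],-.075)
E
```

```text
t 6.9 pos [ 0.5447 -0.2169  0.1241] F [-0.6  0.7 -8.9] M [-0.02  0.11  0.01] w 0.019 q6 -0.41
shift [-0.2597 -0.0006  0.0022] turn [-0.0002 -0.0018 -0.0012]
```

Emit:
servo_tool(
  series=[
    [[-0.05, 0, 0], [0, 0, 0], 0.1],
    [[-0.11, 0, 0.002], [0, 0, 0], 0.1],
    [[-0.17, 0, 0.002], [0, 0, 0], 0.1],
    [[-0.23, 0, 0.002], [0, 0, 0], 0.1],
    [[-0.26, 0, 0.002], [0, -0.002, -0.001], 0.1],
  ],
)

```text
t: 7.4
position: [0.5479, -0.2178, 0.2597]
eef_rot: [-0.309, 1.562, -0.384]
contact_force: [0.7, 0.2, -1.6]
gripper_width: 0.0192
```

```bash
python3 - <<'E'
from h import *
shot('scene','s7.png');shot('top','t7.png');goal([.535,.22,.254],-.115)
s=cv2.imread('pics/s7.png');t=cv2.imread('pics/t7.png')
cv2.imwrite('pics/c8.png',cv2.resize(np.clip(s[140:230,200:300]*1.6,0,255).astype('u1'),None,fx=6,fy=6,interpolation=cv2.INTER_CUBIC))
E
```

```text
t 7.5 pos [ 0.5483 -0.2181  0.2593] F [ 0.1  1.  -1.5] M [-0.05 -0.02  0.  ] w 0.0194 q6 -0.41
shift [ 0.0071  0.8717 -0.0922] turn [0.0383 0.0087 0.0028]
```

View pics/c8.png

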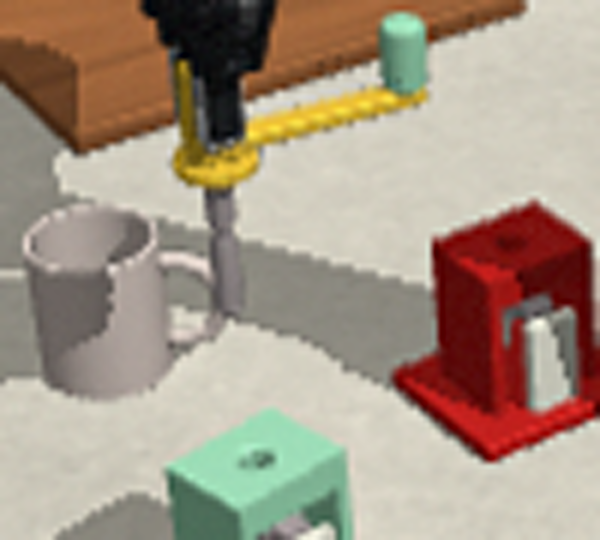

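Crank is out of the stand, upright in the gripper, with its shaft tip at crop (230,315). Now the transit.

Emit:
servo_tool(
  series=[
    [[0, 0.06, -0.006], [0, 0.008, 0.003], 0.1],
    [[0, 0.14, -0.015], [0.01, 0.008, 0.003], 0.1],
    [[0, 0.22, -0.023], [0.02, 0.008, 0.003], 0.1],
    [[0, 0.3, -0.032], [0.03, 0.008, 0.003], 0.1],
    [[0, 0.38, -0.04], [0.038, 0.008, 0.003], 0.1],
  ],
)

```text
t: 8.0
position: [0.5422, -0.0254, 0.2584]
eef_rot: [0.529, 1.57, 0.414]
contact_force: [-0.1, -0.2, -2.2]
gripper_width: 0.0191
```

```bash
python3 - <<'E'
from h import *
goal([.534,.219,.259],-.115)
E
```

```text
t 8.0 pos [ 0.5422 -0.0254  0.2584] F [-0.1 -0.2 -2.2] M [ 0.03 -0.03  0.04] w 0.0191 q6 -0.05
shift [-0.0009  0.4837 -0.0725] turn [-0.0003  0.001  -0.0006]
```

Emit:
servo_tool(
  series=[
    [[0, 0.09, -0.014], [0, 0, 0], 0.1],
    [[0, 0.18, -0.027], [0, 0, 0], 0.1],
    [[0, 0.27, -0.04], [0, 0, 0], 0.1],
    [[0, 0.36, -0.054], [0, 0, 0], 0.1],
    [[0, 0.43, -0.065], [0, 0, 0], 0.1],
  ],
)

```text
t: 8.5
position: [0.5339, 0.1946, 0.2584]
eef_rot: [1.001, 1.569, 0.888]
contact_force: [-0.2, 0.5, -2.6]
gripper_width: 0.0191
```

```bash
python3 - <<'E'
from h import *
goal([.534,.219,.259],-.115)
E
```

```text
t 8.5 pos [0.5339 0.1946 0.2584] F [-0.2  0.5 -2.6] M [-0.03 -0.04  0.02] w 0.0191 q6 0.35
shift [-0.0011  0.0484 -0.0054] turn [ 0.0011  0.001  -0.0015]
```

Emit:
servo_tool(
  series=[
    [[0, 0.03, -0.003], [0, 0, 0], 0.1],
    [[0.02, 0.048, -0.005], [0, 0.001, -0.001], 0.1],
    [[0.036, 0.048, -0.005], [0, 0.001, -0.001], 0.1],
    [[0.036, 0.048, -0.005], [0, 0.001, -0.001], 0.1],
    [[0.036, 0.048, -0.005], [0, 0.001, -0.001], 0.1],
  ],
)

```text
t: 9.0
position: [0.5339, 0.2174, 0.2398]
eef_rot: [-2.868, 1.569, -2.984]
contact_force: [0.3, -0.4, -1.6]
gripper_width: 0.019
```

```bash
python3 - <<'E'
from h import *
shot('scene','s8.png');shot('top','t8.png');goal([.534,.219,.259],-.115)
s=cv2.imread('pics/s8.png');t=cv2.imread('pics/t8.png')
c=lambda im,x,y,w,h,k:cv2.resize(np.clip(im[y:y+h,x:x+w]*1.4,0,255).astype('u1'),None,fx=k,fy=k,interpolation=cv2.INTER_CUBIC)
cv2.imwrite('pics/c9.png',np.hstack([c(s,300,225,65,75,8),c(t,215,190,35,75,8)]))
for z in (.15,.165):print(z,np.round(px('scene',[.534,.219,z]),1))
E
```

```text
t 9.1 pos [0.5344 0.2177 0.2406] F [-0.1  0.4 -2.2] M [ 0.01 -0.05  0.01] w 0.0193 q6 0.39
shift [-0.0368  0.0025 -0.0011] turn [-0.0004  0.0001 -0.0004]
0.15 [330.6 283.1]
0.165 [330.7 278.4]
```

View pics/c9.png

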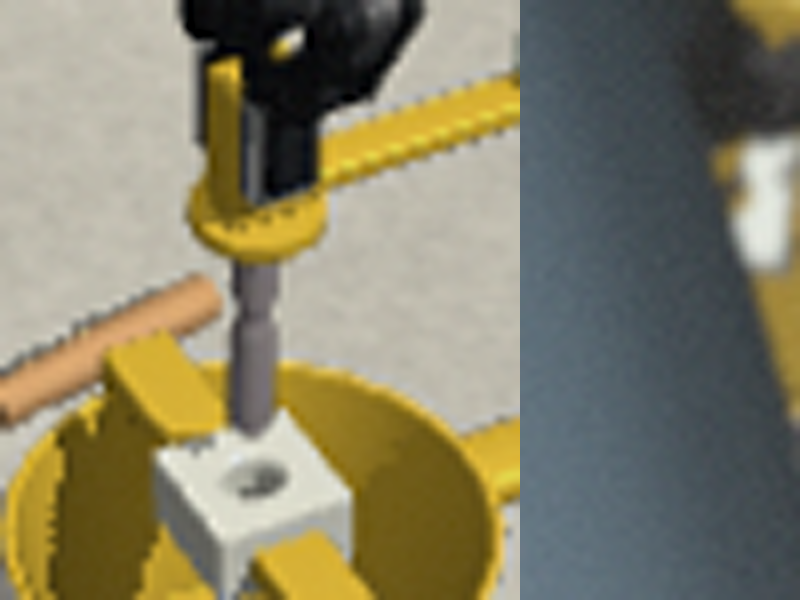

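Tip is at (331.2,278.1) and the hole at (331.2,284.5) in scene. That puts the tip nearly above the hole, needing about 3 mm more in +y. The top-camera offset says the same (about −1, +2.7 mm). I'll correct that and descend under force watch.

Emit:
servo_tool(
  series=[
    [[0.01, 0.0055, -0.002], [0, 0, 0], 0.1],
    [[0.02, 0.0055, -0.002], [0, 0, 0], 0.1],
    [[0.024, 0.0055, -0.002], [0, 0, 0], 0.1],
    [[0.024, 0.0055, -0.002], [0, 0, 0], 0.1],
  ],
)

```text
t: 9.5
position: [0.5333, 0.2204, 0.228]
eef_rot: [-3.1, 1.57, 3.068]
contact_force: [-0.3, -0.2, -2.3]
gripper_width: 0.019
```

```bash
python3 - <<'E'
from h import *
im=shot('scene','s9.png');goal([.534,.2204,.224],-.115)
# shaft columns / boss: print luminance patch around hole
g=cv2.cvtColor(im,cv2.COLOR_RGB2GRAY)
print('cols',list(range(322,343)))
for v in range(262,296): print(v,' '.join('%3d'%a for a in g[v,322:343]))
E
```

```text
t 9.55 pos [0.5335 0.2204 0.2283] F [ 0.5  0.3 -1.1] M [ 0.02 -0.04 -0.03] w 0.0195 q6 0.4
shift [0.0086 0.     0.001 ] turn [-0.0005 -0.0004 -0.0001]
cols [322, 323, 324, 325, 326, 327, 328, 329, 330, 331, 332, 333, 334, 335, 336, 337, 338, 339, 340, 341, 342]
262 126 126 127 127 123 119 131 101  52  59  63  65  79  85 132 133 128 135 135 138 135
263 128 128 125 119 108 112 139 106  43  52  67  73  81  88 140 137 135 134 132 133 135
264 127 119 111 100  90 104 140 105  46  55  69  78  81  87 137 134 135 133 131 131 130
265 112 101  93  91 112 131 136 106  45  57  70  78  82  96 138 136 135 133 133 134 135
266  92  80 100 129 131 134 134 122  43  57  70  78  82  97 135 132 132 136 136 136 136
267 100 130 132 136 133 133 133 129  79  59  71  77  85 116 134 135 134 132 134 136 136
268 124 138 135 135 134 134 138 136  86  48  63  70  93 132 134 137 135 132 132 133 134
269 125 126 137 136 134 137 139 124  53  51  66  77  94 140 136 134 133 132 132 135 133
270 124 125 119 135 137 139 139 112  46  66  81  91  93 119 139 132 126 126 127 139 135
271 125 126 122 108 110 110 110  78  51  67  8
[... 1453 characters left out ...]
  68  82 133 160 157 156 156 157 154 155 155 158 158 157 158 159 157 144 142 130 126
289  69  69  86 131 159 157 156 157 157 158 157 157 158 157 150 142 128 125 125 122 122
290  71  69  68  95 163 158 157 157 158 158 158 157 142 134 127 125 121 122 122 123 123
291  69  70  69  74 119 161 159 158 157 143 135 128 125 123 121 121 123 125 122 123 123
292  69  70  70  69  81 130 147 142 129 125 123 121 122 123 124 125 125 125 123 115 124
293  83  68  71  70  70  96 128 125 122 123 126 124 126 125 124 125 125 125 126 124 113
294 103  83  69  70  71  89 125 123 122 111 117 127 126 124 125 125 125 125 125 126 124
295 107 100  68  70  72  90 126 124 120  70  82 127 126 125 126 125 125 125 125 126 124
```

Emit:
servo_tool(
  series=[
    [[0.004, 0.0026, 0.0014], [0, 0, 0], 0.1],
    [[0.008, 0.0026, 0.0014], [0, 0, 0], 0.1],
    [[0.012, 0.0026, 0.0014], [0, 0, 0], 0.1],
    [[0.016, 0.0026, 0.0014], [0, 0, 0], 0.1],
    [[0.018, 0.0026, 0.0014], [0, 0, 0], 0.1],
  ],
)

```text
t: 10.05
position: [0.5342, 0.2216, 0.219]
eef_rot: [-3.058, 1.57, 3.11]
contact_force: [0.6, 0.5, -1.6]
gripper_width: 0.0195
```

```bash
python3 - <<'E'
from h import *
goal([.5343,.2216,.2193],-.115)
E
```

```text
t 10.05 pos [0.5342 0.2216 0.219 ] F [ 0.6  0.5 -1.6] M [-0.02  0.    0.01] w 0.0195 q6 0.4
shift [-0.0006 -0.      0.0002] turn [-0.0005 -0.0008  0.0001]
```

Emit:
servo_tool(
  series=[
    [[0.006, 0, 0], [0, 0, 0], 0.1],
    [[0.012, 0, 0], [0, 0, 0], 0.1],
    [[0.018, 0, 0], [0, 0, 0], 0.1],
    [[0.02, 0, 0], [0, 0, 0], 0.1],
  ],
)

```text
t: 10.45
position: [0.5339, 0.2216, 0.2084]
eef_rot: [-2.929, 1.569, -3.045]
contact_force: [0.6, 0.6, -1.4]
gripper_width: 0.019
```

```bash
python3 - <<'E'
from h import *
goal([.5343,.2216,.209],-.115);shot('scene','s10.png')
E
```

```text
t 10.45 pos [0.5339 0.2216 0.2084] F [ 0.6  0.6 -1.4] M [-0.01 -0.05 -0.  ] w 0.019 q6 0.4
shift [-0.0011  0.0002  0.0007] turn [-0.0004 -0.0015  0.0003]
```

Emit:
servo_tool(
  series=[
    [[0.015, 0, 0.0005], [0, -0.001, 0], 0.1],
    [[0.03, 0, 0.0005], [0, -0.001, 0], 0.1],
    [[0.045, 0, 0.0005], [0, -0.001, 0], 0.1],
    [[0.06, 0, 0.0005], [0, -0.001, 0], 0.1],
  ],
)

```text
t: 10.9
position: [0.5339, 0.2214, 0.1775]
eef_rot: [-2.524, 1.57, -2.64]
contact_force: [0.1, 0.8, -1.6]
gripper_width: 0.0196
```

Emit:
servo_tool(
  series=[
    [[0.012, 0, 0], [0, 0, 0], 0.1],
    [[0.024, 0, 0], [0, 0, 0], 0.1],
    [[0.036, 0, 0], [0, 0, 0], 0.1],
    [[0.04, 0, 0], [0, 0, 0], 0.1],
  ],
)

```text
t: 11.3
position: [0.5341, 0.2211, 0.157]
eef_rot: [-2.021, 1.569, -2.137]
contact_force: [0.6, -1.4, -1.5]
gripper_width: 0.0189
```

```bash
python3 - <<'E'
from h import *
goal([.5343,.2216,.144],-.115);shot('scene','s11.png')
E
```

```text
t 11.3 pos [0.5341 0.2211 0.157 ] F [ 0.6 -1.4 -1.5] M [-0.29 -0.31 -0.03] w 0.0189 q6 0.4
shift [0.0259 0.0011 0.0003] turn [-0.0007 -0.0006  0.0013]
```

Shaft is well in the hole. I'll bring it down gently to the seat.

Emit:
servo_tool(
  series=[
    [[0.006, 0, 0], [0, 0, 0], 0.1],
    [[0.012, 0, 0], [0, 0, 0], 0.1],
    [[0.018, 0, 0], [0, 0, 0], 0.1],
    [[0.022, 0, 0], [0, 0, 0], 0.1],
  ],
)

```text
t: 11.75
position: [0.5342, 0.2209, 0.1458]
eef_rot: [-1.792, 1.569, -1.907]
contact_force: [0.7, -2.0, -0.5]
gripper_width: 0.0191
```

Emit:
servo_tool(
  series=[
    [[0.004, 0, 0], [0, 0, 0], 0.1],
    [[0.008, 0, 0], [0, 0, 0], 0.1],
    [[0.01, 0, 0], [0, 0, 0], 0.1],
  ],
)

```text
t: 12.05
position: [0.5346, 0.2209, 0.1438]
eef_rot: [-0.345, 1.569, -0.461]
contact_force: [-6.0, -4.5, 19.6]
gripper_width: 0.0193
```

```bash
python3 - <<'E'
from h import *
goal([.5343,.2216,.144],-.115);shot('scene','s12.png')
E
```

```text
t 12.05 pos [0.5346 0.2209 0.1438] F [-6.  -4.5 19.6] M [-0.73  1.39  0.06] w 0.0193 q6 0.4
shift [-0.0004  0.0013 -0.0008] turn [-0.0006  0.002   0.0007]
```

Seated at TCP 0.1438, against 0.144 expected, with 20 N up. I'll relax, open and retreat straight up.

Emit:
servo_tool(
  series=[
    [[-0.001, 0, 0], [0, 0, 0], 0.1],
    [[-0.001, 0, 0], [0, 0, 0], 0.1],
    [[-0.001, 0, 0], [0, 0, 0], 0.5],
    [[-0.001, 0, 0], [0, 0, 0], 0.5],
    [[-0.001, 0, 0], [0, 0, 0], 0.5],
  ],
)

```text
t: 12.6
position: [0.5344, 0.2212, 0.144]
eef_rot: [-0.249, 1.569, -0.365]
contact_force: [0.9, -0.8, 0.1]
gripper_width: 0.0426
```

Emit:
servo_tool(
  series=[
    [[-0.02, 0, 0], [0, 0, 0], 0.5],
    [[-0.06, 0, 0], [0, 0, 0], 0.5],
    [[-0.12, 0, 0], [0, 0, 0], 0.5],
    [[-0.2, 0, 0], [0, 0, 0], 0.5],
    [[-0.24, 0, 0], [0, 0, 0], 0.5],
  ],
)

```text
t: 13.1
position: [0.5352, 0.2217, 0.2683]
eef_rot: [0.29, 1.565, 0.175]
contact_force: [0.4, -0.1, 0.2]
gripper_width: 0.0429
```

Emit:
servo_tool(
  series=[
    [[0, 0, -0.08], [0, 0, 0], 0.5],
    [[0, 0, -0.16], [0, 0, 0], 0.5],
    [[0, 0, -0.24], [0, 0, 0], 0.5],
    [[0, 0, -0.24], [0, 0, 0], 0.5],
    [[0, 0, -0.24], [0, 0, 0], 0.5],
  ],
)

```text
t: 13.6
position: [0.4157, 0.2358, 0.2686]
eef_rot: [0.327, 1.563, 0.213]
contact_force: [0.2, -0.8, 0.2]
gripper_width: 0.0426
```

```bash
python3 - <<'E'
from h import *
goal([.5343,.2216,.144],-.115);shot('scene','s13.png');shot('top','t13.png')
s=cv2.imread('pics/s13.png');t=cv2.imread('pics/t13.png')
c=lambda im,x,y,w,h,k:cv2.resize(np.clip(im[y:y+h,x:x+w]*1.3,0,255).astype('u1'),(400,int(h*400/w)),interpolation=cv2.INTER_CUBIC)
A=np.hstack([c(s,295,230,120,90,1),c(t,190,180,120,90,1)])
B=np.hstack([cv2.resize(s,(400,300)),cv2.resize(t,(400,300))])
cv2.imwrite('pics/c10.png',np.vstack([A,B]))
E
```

```text
t 13.6 pos [0.4157 0.2358 0.2686] F [ 0.2 -0.8  0.2] M [-0.02 -0.01 -0.01] w 0.0426 q6 0.5
shift [ 0.2509 -0.0018  0.2369] turn [ 0.0007  0.0071 -0.0024]
```

View pics/c10.png

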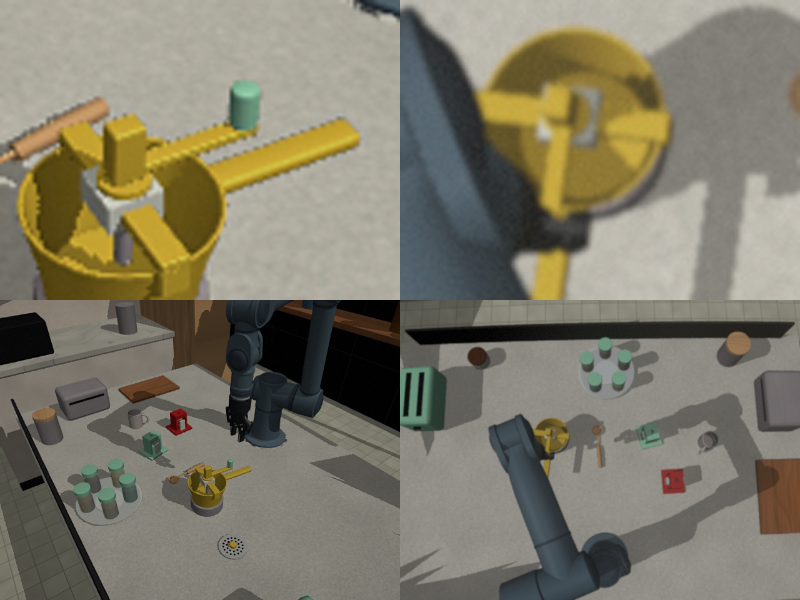

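```bash
python3 - <<'E'
from h import *
k=at('scene',368.2,256.1,.2);b=at('scene',332.5,267.5,.204);h=at('scene',400,268,.125);m=at('scene',331.4,284.4,.15)
for a,c in((k,b),(h,m)): d=(a-c)[:2];print(np.linalg.norm(d).round(4),'yaw',np.arctan2(-d[1],-d[0]).round(3))
a,b=cv2.imread('pics/s1.png').astype(int),cv2.imread('pics/s13.png').astype(int)
for n,(x,y,w,h_) in dict(mug=(203,173,28,32),spoon=(266,276,40,16),disc=(348,374,48,40)).items(): print(n,np.abs(a-b)[y:y+h_,x:x+w].mean().round(1))
E
```

```text
0.0971 yaw -0.123
0.1958 yaw -0.15
mug 12.6
spoon 7.2
disc 4.3
```

```bash
python3 -c "
from cell import r
r.job_done();print(r.observe()['t'])"
```

```text
the job is handed in; nothing more can be done
the job is handed in; nothing more can be done
```

The crank is out of the mint stand and sitting in the yellow mill. Its collar is on the bridge, its arm lies over the long handle, and the gripper is open and clear. I handed the job in at about 13.6 s.

**Last checks**
- **Seating:** the tool height at contact was 0.1438 m against 0.144 m expected, with about 20 N upward.
- **Picture after release:** the collar is flat on the boss and the shaft shows below the bridge.
- **Arm over the handle:** the arm's yaw is −0.12 rad and the handle's is −0.12 to −0.15 rad, so the knob is at most about 3 mm off the handle's centre line.
- **Spoon, disc and mug:** I never went near them and they look unmoved. The before/after pixel differences were 4 for the disc, 7 for the spoon and 13 for the mug. I put these down to shadows that moved with the arm, but didn't check further.

**What went wrong or disagreed**
- **Tool height:** the fingertips were really about 35 mm higher than the reported tool position implied. My first grasp therefore closed lightly on top of the grip block (6.5 N). It may have turned the crank a couple of degrees in the stand. I opened, went lower by sight and force, and the second grasp held (19 mm width).
- **Cameras:** the two cameras differed by about 5–8 mm in y (more at the handle end). The grasp agreed with the top camera at the crank, and I placed the shaft from the offset between crank and hole.

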